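# Feed a glass rod into a lever collet up to its depth stop and lock it

### The arm

A 6-joint arm with a two-finger parallel gripper is mounted at the origin on a cart in front of the work surface, level with it; the furniture and walls round the work are solid. World frame = base frame: x ahead of the robot, y to its left, z up, the work surface at z = 0. Lengths are in mm, angles in degrees, forces in N, time in s.
With the tool pointing down it reaches from about 350 to 850 mm from the base axis. Payload 8.1 kg.
Tool frame: the origin (TCP) lies midway between the tips of the shut fingers; the grasp point (between the pads) lies 19 mm behind it; z points along the fingers, y is the direction in which the jaws open and shut (so a half turn about z gives the same grasp; the last joint's range is limited). The gripper opens to 85 mm and grips with 20 to 120 N. Pads are 22 mm wide; open, the fingers measure 114 mm over their backs; the gripper's body (76 mm by 85 mm) begins 54 mm behind the grasp point. The pads swing forward as they close: fully open they stand 13 mm farther back than shut.
Start: joints at [69.076, 7.471, 85.268, -0, 87.261, -4.893], TCP at [165.676, 576.677, 231.292] pointing down, gripper open.
Joint ranges: [-169.43, 169.43], [-51.17, 129.36], [1.28, 143.12], [-76.62, 256.62], [0, 156.53], [-152.29, 152.29]. Speed limits (degrees/s): [136.94, 136.94, 159.86, 180, 180, 180].

### API

Orientations are given as [roll, pitch, yaw] about the fixed x, y, z axes, in that order (R = Rz(yaw) Ry(pitch) Rx(roll)).
In Python, from bench import telemetry, snapshot, camera_params, job gives the robot as it stands. The module is installed in compiled form; this text tells all that it offers.
- The arm moves only by the shell command python3 -m jog 'ROWS' [FORCE]. ROWS is JSON, a list that holds one entry, the list of rows, each a list of 7 numbers: the shift along the tool's x, y, z in units of 50 mm (1.0 is 50 mm), then the turn, a rotation vector about the tool's x, y, z in units of 2 pi rad (1.0 is 2 pi rad), then the opening, from 0 (shut) to 1 (fully open). In form: [[[dx, dy, dz, rx, ry, rz, claw], ...]]. A call has 1 to 12 rows; each row shifts and turns the commanded pose from where the row before left it, along the tool's axes as they then stand; what a row does not reach is not made up. A row lasts 1/8 s, in which the tool goes at most 62.5 mm and 10.7 degrees, less where a joint would pass 70% of its speed; a pose out of reach is approached as far as the arm can. A call with a number of a shift or a turn outside -1 to 1 is refused whole. A call with a gripper value outside its range is refused whole. The fingers move at their own pace and stop on an object; FORCE is the grip in N (left out, the last holds). Time passes only in rows, so rows that do not move let the fingers close. It gives the time, the measured TCP pose, the force and the opening at its end, in the units of the state.
- telemetry.sense(): the state, without advancing time (a new reading comes with each control period).
- snapshot(name): name is "scene" or "top"; returns (picture, depth): 420x560x3 uint8, red, green, blue; 420x560 float32, mm along the optical axis (not along the pixel's ray), 0 where there is no reading.
- camera_params(name): a dict with "K" (3x3 intrinsics, pixels), "D" ([k1, k2, p1, p2, k3] as OpenCV has them; the pictures are not rectified), "extrinsics" (4x4, takes a point from camera to world coordinates). Camera axes: x right, y down, z forward; pixel columns grow to the right and rows downward; lengths in mm; the calibration is good to about 2 mm. A picture is of the moment at which its call begins. camera_params takes no time and is no camera call.
- job.hand_in(): hands the job in, once; it reports no verdict.
The state is a dict: "time": time; "joint_pos": joint angles; "qd": joint speeds; "joint_efforts": joint torques, N m; "tool_pos": TCP position; "tcp_rot": TCP orientation; "ft_force": force on the tool from outside, world axes, zero at the start; "wrist_torque": the same for the moment, N m; "finger_gap": finger opening in mm.
Only numpy, scipy, OpenCV 4.12 (cv2) and the standard library are available. Lean on these libraries where they do the work, as an engineer would, in place of code of your own. Each camera call takes 0.05 s, during which the arm holds its last target. There are 200 camera calls.

### The job

Take the blue glass rod out of the wooden rack and feed it upright, foot first, down into the open lever collet, past the light drag of its detent balls, until it bears firmly on the cushioned depth stop hidden inside (about 10 to 15 N on the stop; the glass chips above 25 N). Let go, then swing the red-handled lever fully closed so that the rod stays locked against the stop. Leave the other two rods and the roll of tape where they are.

Things in the scene. Friction and masses are not known exactly. Their poses are not given: they have to be found in the camera images.
- blue_rod_center (a point): centre (half-way along its axis) of the loose blue glass rod: round, diameter 16 mm, 150 mm long, about 0.1 kg, foot chamfered 2 mm; z along the rod. It stands upright in any one of the rack's three holes, its foot 8 mm and its top 158 mm above the table; the top 110 mm stand free
- green_rod_center (a point): centre (half-way along its axis) of the loose green glass rod: round, diameter 16 mm, 150 mm long, about 0.1 kg, foot chamfered 2 mm; z along the rod. It stands upright in any one of the rack's three holes, its foot 8 mm and its top 158 mm above the table; the top 110 mm stand free. To be left alone
- amber_rod_center (a point): centre (half-way along its axis) of the loose amber glass rod: round, diameter 16 mm, 150 mm long, about 0.1 kg, foot chamfered 2 mm; z along the rod. It stands upright in any one of the rack's three holes, its foot 8 mm and its top 158 mm above the table; the top 110 mm stand free. To be left alone
- rack: fixed light-wood block, 76 x 196 mm (x, y), 48 mm high, origin in the middle of its underside; three 18 mm holes in its top in a row along its own y axis at -63, 0 and +63 mm, each 40 mm deep, with a rod in each
- collet: fixed lever collet: a blue upright cylinder 62 mm wide, 110 mm high, on a grey 116 mm square base plate 12 mm thick; origin in the middle of the plate's underside, z up along the bore. Inside, three sprung balls 42 mm below the mouth drag on the rod with about 4 to 9 N in all (a little more as the foot passes them), so that it does not fall by itself
- collet_mouth (a point): centre of the collet's mouth, 110 mm above the table; z up, along the bore. A steel funnel 35 mm wide at the top narrows within 12 mm to a 19 mm round bore. The flat depth stop in the bore is set anywhere from 58 to 76 mm below the mouth; it cannot be seen or measured beforehand
- stop_plunger (a joint): how far the depth stop's cushion is pushed down, in m: 0 untouched, 0.013 at its end. It resists with 3 N plus 2 N per mm, on top of the balls' drag: 3 mm (9 N) or more is a firm seat, over 11 mm (25 N) chips the glass. When the rod is let go the cushion may spring back a little, to about 2 mm; the rod must go on bearing on it
- lever_grip (a point): grip point of the lever's red upright handle, on its axis, 98 mm above the table, 120 mm from the collet's axis: a round post 18 mm in diameter from 53 to 113 mm above the table, on a level bar 10 mm thick at 58 mm above the table that turns about the collet's vertical axis
- lever (a joint): lever angle in rad: at 0, fully open, the handle lies along the collet's -y axis; it turns clockwise seen from above, towards the collet's -x axis, to its end stop at 1.4, fully closed. It stays where it is left; turning takes about 3 to 6 N at the handle. Closing presses three jaws on the rod just below the funnel
- tape_center (a point): centre of a loose roll of beige masking tape lying flat, 111 mm wide, 25 mm high. To be left alone

How it is judged:
By the outcome, as a careful person would: the job done as asked, in the order asked, and still so for the second after the job is handed in, with the robot touching nothing.
It also fails if it takes over 61 s, if anything falls off the work surface, if the arm or the gripper's body presses on something with over 40 N, if the wrist force passes 120 N, or if a joint passes its speed limit or range.

## Working session

There is one attempt and no reset: what is moved stays moved. The work goes in short steps, Python scripts to look and compute and a shell command to move; the robot and the scene stay as the last step left them, time stands still between calls to the robot, and variables do not carry over. Pictures are saved under pics/ and viewed, about 8 in all and at most 12, crops included, and the job is handed in when it is done.

```bash
mkdir -p pics
python3 - <<'E'
from bench import telemetry, snapshot, camera_params
import cv2,numpy as np
print(telemetry.sense())
for n in("scene","top"):
    im,d=snapshot(n); np.savez(f"{n}0.npz",im=im,d=d); cv2.imwrite(f"pics/{n}0.png",im[:,:,::-1])
    p=camera_params(n); print(n,np.round(p["K"],1).tolist(),p["D"],np.round(p["extrinsics"],3).tolist())
E
```

```text
{'time': 0.0, 'joint_pos': array([ 6.90744603e+01,  7.51465933e+00,  8.53288851e+01,  8.43660029e-04,
        8.72621134e+01, -4.89302541e+00]), 'qd': array([ 0.11821591,  0.01981601, -0.00920332,  0.03016835,  0.0811177 ,
       -0.03323577]), 'joint_efforts': array([-3.58846082e-04, -5.69379795e+01, -5.00570190e+01, -2.18580117e-04,
        1.45473343e-02, -1.22093088e-06]), 'tool_pos': array([165.48619222, 576.15693166, 230.25289348]), 'tcp_rot': array([-1.79894799e+02, -9.85170349e-03,  1.63967436e+02]), 'ft_force': array([ 0.25796674, -1.15220299,  0.47367134]), 'wrist_torque': array([-0.01108896,  0.03140703, -0.0176866 ]), 'finger_gap': 85.35673063256934}
scene [[433.0, 0.0, 290.5], [0.0, 433.0, 210.6], [0.0, 0.0, 1.0]] [0.01463665 0.         0.         0.         0.        ] [[-0.529, -0.423, 0.736, -331.609], [-0.849, 0.283, -0.447, 554.59], [-0.019, -0.861, -0.508, 685.355], [0.0, 0.0, 0.0, 1.0]]
top [[381.8, 0.0, 278.4], [0.0, 381.8, 211.0], [0.0, 0.0, 1.0]] [-0.10543383  0.          0.          0.          0.        ] [[-0.019, -0.996, 0.089, 419.377], [-1.0, 0.019, 0.003, 9.145], [-0.005, -0.089, -0.996, 1121.127], [0.0, 0.0, 0.0, 1.0]]
```

View pics/scene0.png

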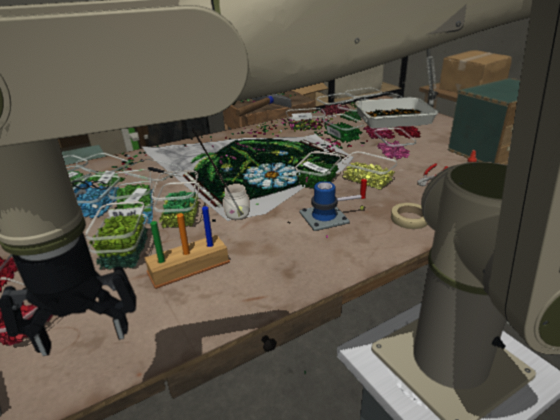

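View pics/top0.png

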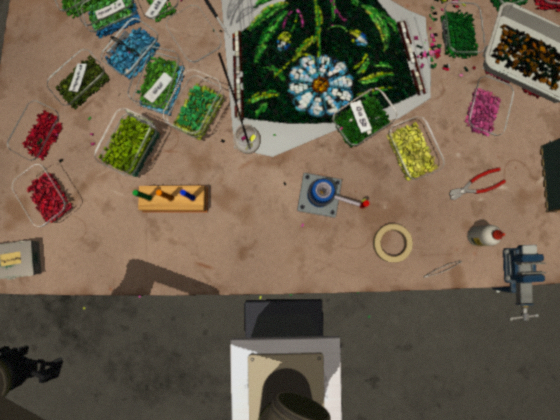

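The scene view shows the rods at green (157,242), amber (183,234) and blue (208,226), and the collet at (324,202) with its red handle at (363,190). In the top view the rack is at (172,198) with blue the rightmost rod, the collet is at (322,192), the handle at (365,203) and the tape at (393,243).

```bash
cat > h.py <<'E'
import numpy as np,cv2
from bench import camera_params
def ray(n,uv):
    p=camera_params(n);E=np.array(p["extrinsics"])
    q=cv2.undistortPoints(np.array(uv,float).reshape(-1,1,2),np.array(p["K"]),np.array(p["D"])).reshape(-1,2)
    return E[:3,3],np.c_[q,np.ones(len(q))]@E[:3,:3].T
def onz(n,uv,z):
    o,d=ray(n,uv); return (o+d*((z-o[2])/d[:,2])[:,None])
def mask(im,h0,h1,s=100,v=50):
    h=cv2.cvtColor(im,cv2.COLOR_RGB2HSV); return cv2.inRange(h,(h0,s,v),(h1,255,255))
E
python3 - <<'E'
from h import *
S={n:np.load(f"{n}0.npz") for n in("scene","top")}
roi={"top":{"rods":(125,180,215,215),"col":(290,165,380,220)},"scene":{"rods":(140,195,240,290),"col":(295,170,380,235)}}
hs={"blue":(100,130),"green":(50,85),"red":(0,6),"wood":(8,22)}
for n in S:
    im=S[n]["im"]
    for r,c in(("rods","blue"),("rods","green"),("rods","wood"),("col","blue"),("col","red")):
        x0,y0,x1,y1=roi[n][r]; m=mask(im[y0:y1,x0:x1],*hs[c],s=130)
        k,l,st,ce=cv2.connectedComponentsWithStats(m); 
        if k<2: print(n,r,c,"none");continue
        i=1+np.argmax(st[1:,4]); ys,xs=np.where(l==i); pts=np.c_[xs+x0,ys+y0].astype(np.float32)
        print(n,r,c,st[i,4],"bbox",pts.min(0),pts.max(0),"cen",pts.mean(0).round(1),"box",cv2.boxPoints(cv2.minAreaRect(pts)).round(1).tolist())
t=S["top"]["im"]
a=cv2.resize(t[170:225,125:215],None,fx=6,fy=6,interpolation=cv2.INTER_CUBIC); b=cv2.resize(t[165:220,290:380],None,fx=6,fy=6,interpolation=cv2.INTER_CUBIC)
cv2.imwrite("pics/c1.png",np.vstack([a[:300],b[:300]])[:,:,::-1])
s=S["scene"]["im"]
a=cv2.resize(s[195:275,145:235],None,fx=4,fy=4,interpolation=cv2.INTER_CUBIC); b=cv2.resize(s[165:245,290:380],None,fx=4,fy=4,interpolation=cv2.INTER_CUBIC)
cv2.imwrite("pics/c2.png",np.hstack([a,b])[:,:,::-1])
E
```

```text
scene rods blue 205 bbox [202. 206.] [212. 245.] cen [207.  225.6] box [[201.60000610351562, 206.3000030517578], [206.8000030517578, 205.60000610351562], [212.39999389648438, 244.8000030517578], [207.1999969482422, 245.5]]
scene rods green 218 bbox [150. 222.] [163. 262.] cen [156.9 241.2] box [[149.8000030517578, 222.3000030517578], [155.60000610351562, 221.0], [164.39999389648438, 261.0], [158.6999969482422, 262.29998779296875]]
scene rods wood 2444 bbox [146. 213.] [229. 287.] cen [185.6 258.9] box [[131.8000030517578, 229.39999389648438], [209.10000610351562, 202.0], [230.10000610351562, 261.5], [152.89999389648438, 288.79998779296875]]
scene col blue 328 bbox [314. 181.] [334. 204.] cen [323.9 194.8] box [[314.0, 181.0], [334.0, 181.0], [334.0, 204.0], [314.0, 204.0]]
scene col red 99 bbox [360. 179.] [366. 198.] cen [362.9 188.2] box [[359.20001220703125, 197.8000030517578], [360.8999938964844, 178.60000610351562], [366.6000061035156, 179.10000610351562], [364.8999938964844, 198.39999389648438]]
top rods blue 31 bbox [180. 190.] [187. 196.] cen [183.5 192.6] box [[179.1999969482422, 192.1999969482422], [181.39999389648438, 188.89999389648438], [188.5, 193.6999969482422], [186.39999389648438, 196.89999389648438]]
top rods green 26 bbox [133. 190.] [138. 195.] cen [135.4 192.3] box [[132.0, 192.0], [135.0, 189.0], [139.0, 193.0], [136.0, 196.0]]
top rods wood 1716 bbox [138. 185.] [207. 212.] cen [173.2 198.8] box [[138.0, 185.0], [207.0, 185.0], [207.0, 212.0], [138.0, 212.0]]
top col blue 219 bbox [311. 179.] [334. 202.] cen [321.4 191.5] box [[306.0, 191.0], [322.5, 174.5], [338.0, 190.0], [321.5, 206.5]]
top col red 51 bbox [360. 200.] [369. 207.] cen [364.8 203.8] box [[358.5, 204.5], [367.5, 199.10000610351562], [370.3999938964844, 204.0], [361.3999938964844, 209.39999389648438]]
```

View pics/c1.png

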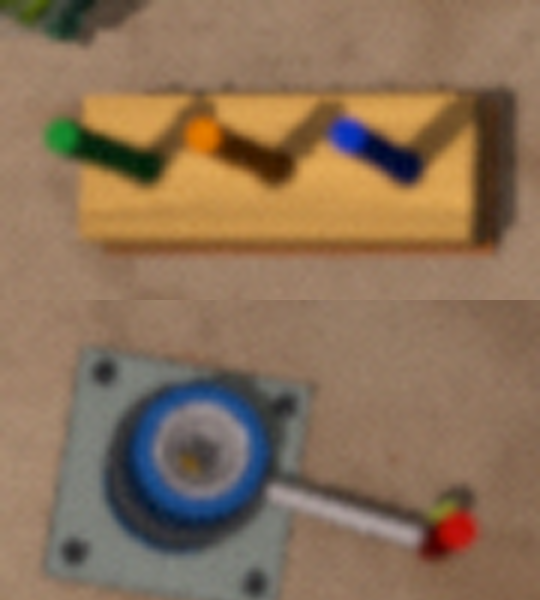

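View pics/c2.png

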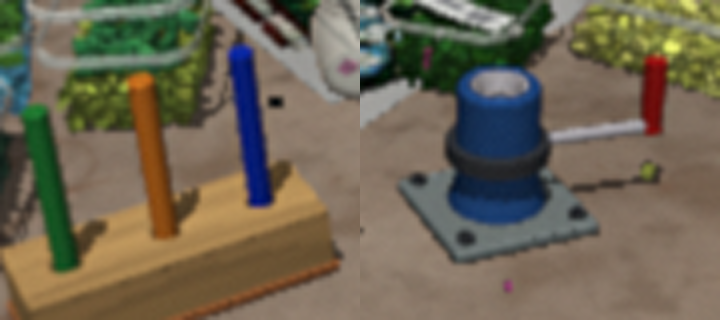

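Blue rod top in the top view is at about (182.4,192.3), funnel centre at about (323.4,189.3), and handle top at about (365.8,202.9). All three rods stand upright.

Run:
```python
from h import *
T=np.load("top0.npz");S=np.load("scene0.npz")
c=lambda u,v,ou,ov,f:((u+.5)/f-.5+ou,(v+.5)/f-.5+ov)
def show(k,n,pts,z): print(k,onz(n,pts,z).round(1)[:,:2].tolist())
show("green/amber/blue top T","top",[c(62,136,125,170,6),c(203,134,125,170,6),c(347,136,125,170,6)],158)
show("rack corners T","top",[c(*p,125,170,6) for p in((80,93),(475,93),(475,241),(80,241))],48)
show("funnel T","top",[c(203,150,290,165,6)],110); show("outer ring T","top",[c(201,143,290,165,6)],110)
show("handle T","top",[c(457,231,290,165,6)],113)
P=onz("top",[c(*p,290,165,6) for p in((82,46),(314,85),(278,300),(43,273))],12); print("plate",P.round(1).tolist(),P.mean(0))
show("green/amber/blue top S","scene",[c(36,108,145,195,4),c(141,78,145,195,4),c(241,49,145,195,4)],158)
show("rod feet S z48","scene",[c(66,266,145,195,4),c(164,234,145,195,4),c(259,203,145,195,4)],48)
show("collet S","scene",[c(140,82,290,165,4)],110); show("handle S","scene",[c(295,59,290,165,4)],113)
# depth based
def cloud(n,d,x0,y0,x1,y1):
    v,u=np.mgrid[y0:y1,x0:x1]; uv=np.c_[u.ravel(),v.ravel()]; o,r=ray(n,uv); return o+r*d[y0:y1,x0:x1].ravel()[:,None]
for n,A,b in(("top",T,(170,180,200,205)),("scene",S,(198,200,216,245))):
    Q=cloud(n,A["d"],*b); m=mask(A["im"][b[1]:b[3],b[0]:b[2]],100,130,130).ravel()>0; Q=Q[m]
    print(n,"blue rod depth z",Q[:,2].min(),Q[:,2].max()); q=Q[Q[:,2]>100]; print(len(q),np.median(q,0).round(1))
q=cloud("top",T["d"],305,172,342,210); r=q[(q[:,2]>104)&(q[:,2]<118)]; print("ring",len(r),r.min(0).round(1),r.max(0).round(1),r.mean(0).round(1))
print("min circ",cv2.minEnclosingCircle(r[:,:2].astype(np.float32)))
q=cloud("top",T["d"],130,180,212,215); r=q[(q[:,2]>44)&(q[:,2]<53)]; print("rack",len(r),cv2.minAreaRect(r[:,:2].astype(np.float32)), np.median(r[:,2]))
```

```text
green/amber/blue top T [[561.9, 382.7], [561.3, 320.3], [559.0, 257.4]]
rack corners T [[598.9, 416.9], [594.2, 224.2], [523.5, 224.2], [527.3, 415.6]]
funnel T [[565.4, -109.2]]
outer ring T [[568.6, -108.4]]
handle T [[526.6, -221.2]]
plate [[632.2, -62.8, 12.0], [610.8, -176.4, 12.0], [505.2, -155.1, 12.0], [520.7, -41.0, 12.0]] [ 567.23794998 -108.82247422   12.        ]
green/amber/blue top S [[566.2, 381.5], [564.9, 318.8], [564.0, 255.6]]
rod feet S z48 [[561.3, 384.4], [559.8, 322.7], [558.3, 259.7]]
collet S [[569.8, -110.4]]
handle S [[531.3, -222.6]]
top blue rod depth z 48.774724554675004 160.82103935151179
32 [557.1 253.1 158.1]
scene blue rod depth z 52.62587138036429 159.71481063334272
119 [554.9 260.  134.9]
ring 326 [ 534.6 -138.1  104.1] [594.5 -78.7 116.8] [ 564.  -108.2  109.7]
min circ ((564.9057006835938, -107.93745422363281), 31.113889694213867)
rack 1322 ((559.1148071289062, 320.26171875), (190.8845977783203, 70.22653198242188), 88.5757064819336) 48.92091445530764
```

Both views agree to a few mm: blue rod (560,257), collet (566.5,-108.8), handle (528,-221.5), which is 119 mm from the collet axis against 120 expected. Next I turn the jaws along x (yaw 90) and go above the blue rod.

```bash
python3 -m jog '[[[0,0,0,0,0,0.0294,1],[0,0,0,0,0,0.0294,1],[0,0,0,0,0,0.0294,1],[0,0,0,0,0,0.0294,1],[0,0,0,0,0,0.0294,1],[0,0,0,0,0,0.0294,1],[0,0,0,0,0,0.0294,1]]]' 60
python3 -m jog '[[[-0.533,0.657,0,0,0,0,1],[-0.533,0.657,0,0,0,0,1],[-0.533,0.657,0,0,0,0,1],[-0.533,0.657,0,0,0,0,1],[-0.533,0.657,0,0,0,0,1],[-0.533,0.657,0,0,0,0,1],[-0.533,0.657,0,0,0,0,1],[-0.533,0.657,0,0,0,0,1],[-0.533,0.657,0,0,0,0,1],[-0.533,0.657,0,0,0,0,1],[-0.533,0.657,0,0,0,0,1],[-0.533,0.657,0,0,0,0,1]]]'
python3 -m jog '[[[0,0,0,0,0,0,1],[0,0,0,0,0,0,1]]]'
python3 - <<'E'
from bench import snapshot
import numpy as np,cv2
im,d=snapshot("scene"); s,_=snapshot("top"); np.savez("s1.npz",im=im,t=s)
a=cv2.resize(im[90:290,120:270],None,fx=3,fy=3,interpolation=cv2.INTER_CUBIC);cv2.imwrite("pics/s1.png",a[:,:,::-1])
E
```

```text
time: 0.98
tool_pos: [165.5, 576.4, 230.7]
tcp_rot: [-180.0, 0.1, 89.5]
ft_force: [-1.0, 0.1, -0.1]
finger_gap: 85.5
time: 2.48
tool_pos: [559.9, 255.0, 230.7]
tcp_rot: [-179.9, 0.0, 89.9]
ft_force: [0.8, -0.4, 0.5]
finger_gap: 85.4
time: 2.72
tool_pos: [558.8, 256.1, 230.7]
tcp_rot: [-179.9, 0.0, 89.9]
ft_force: [0.7, 0.1, -0.1]
finger_gap: 85.5
```

View pics/s1.png

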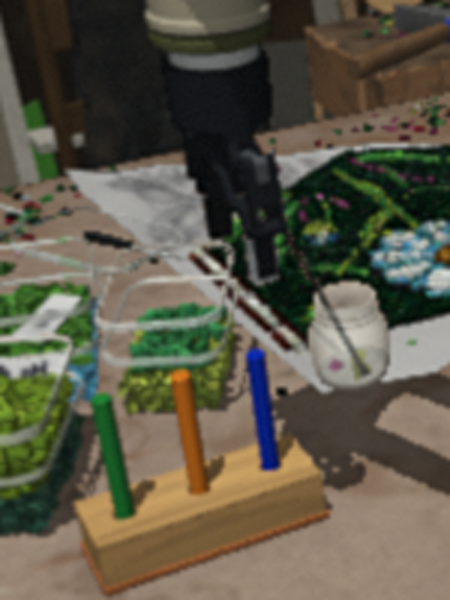

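The gripper hangs above the blue rod (crop 257,350) with its jaws along x and the neighbours clear. Next I descend and grip.

```bash
python3 -m jog '[[[0,0,0.212,0,0,0,1],[0,0,0.212,0,0,0,1],[0,0,0.212,0,0,0,1],[0,0,0.212,0,0,0,1],[0,0,0.212,0,0,0,1],[0,0,0.212,0,0,0,1],[0,0,0.212,0,0,0,1],[0,0,0.212,0,0,0,1],[0,0,0.212,0,0,0,1],[0,0,0.212,0,0,0,1],[0,0,0.212,0,0,0,1],[0,0,0.212,0,0,0,1]]]' 80
python3 -m jog '[[[0,0,0,0,0,0,0.6],[0,0,0,0,0,0,0.5],[0,0,0,0,0,0,0.4],[0,0,0,0,0,0,0.3],[0,0,0,0,0,0,0.25]]]'
python3 - <<'E'
from bench import snapshot
import numpy as np,cv2
im,d=snapshot("scene")
a=cv2.resize(im[130:290,140:260],None,fx=3.5,fy=3.5,interpolation=cv2.INTER_CUBIC);cv2.imwrite("pics/s2.png",a[:,:,::-1])
E
```

```text
time: 4.32
tool_pos: [559.2, 256.1, 103.4]
tcp_rot: [180.0, -0.0, 89.9]
ft_force: [-0.5, 0.2, -0.3]
finger_gap: 85.6
time: 4.95
tool_pos: [559.3, 256.1, 104.4]
tcp_rot: [180.0, -0.0, 89.9]
ft_force: [0.8, 0.2, -0.2]
finger_gap: 21.1
```

View pics/s2.png

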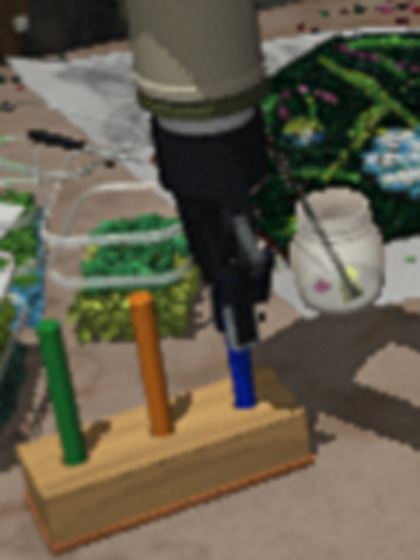

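The fingers straddle the upper blue rod (crop 240,340), so I close and lift.

```bash
python3 -m jog '[[[0,0,0,0,0,0,0],[0,0,0,0,0,0,0],[0,0,0,0,0,0,0],[0,0,0,0,0,0,0]]]' 80
python3 -m jog '[[[0,0,-0.1,0,0,0,0],[0,0,-0.2,0,0,0,0],[0,0,-0.2,0,0,0,0],[0,0,-0.2,0,0,0,0],[0,0,-0.2,0,0,0,0],[0,0,-0.25,0,0,0,0],[0,0,-0.25,0,0,0,0],[0,0,-0.25,0,0,0,0],[0,0,-0.25,0,0,0,0],[0,0,-0.25,0,0,0,0],[0,0,-0.25,0,0,0,0],[0,0,-0.2,0,0,0,0]]]'
```

```text
time: 5.5
tool_pos: [559.5, 256.1, 104.4]
tcp_rot: [180.0, -0.0, 89.9]
ft_force: [0.9, -0.5, 2.4]
finger_gap: 14.5
time: 7.0
tool_pos: [559.4, 256.1, 235.1]
tcp_rot: [180.0, -0.0, 89.9]
ft_force: [0.2, -0.5, -1.4]
finger_gap: 14.4
```

```bash
python3 -m jog '[[[-0.3,0.012,0,0,0,0,0],[-0.6,0.012,0,0,0,0,0],[-0.68,0.012,0,0,0,0,0],[-0.68,0.012,0,0,0,0,0],[-0.68,0.012,0,0,0,0,0],[-0.68,0.012,0,0,0,0,0],[-0.68,0.012,0,0,0,0,0],[-0.68,0.012,0,0,0,0,0],[-0.68,0.012,0,0,0,0,0],[-0.68,0.012,0,0,0,0,0],[-0.6,0.012,0,0,0,0,0],[-0.36,0.012,0,0,0,0,0]]]'
python3 -m jog '[[[0,0,0,0,0,0,0],[0,0,0,0,0,0,0],[0,0,0,0,0,0,0]]]'
python3 - <<'E'
from h import *
from bench import snapshot
im,d=snapshot("scene"); t,dt=snapshot("top"); np.savez("s3.npz",im=im,t=t,d=d,dt=dt)
a=cv2.resize(im[120:240,280:380],None,fx=4,fy=4,interpolation=cv2.INTER_CUBIC);b=cv2.resize(t[140:260,280:380],None,fx=4,fy=4,interpolation=cv2.INTER_CUBIC)
cv2.imwrite("pics/s3.png",np.hstack([a,b])[:,:,::-1])
E
```

```text
time: 8.5
tool_pos: [564.9, -111.0, 233.4]
tcp_rot: [-179.9, 0.0, 89.8]
ft_force: [-1.1, -0.5, -1.1]
finger_gap: 14.4
time: 8.88
tool_pos: [565.7, -108.0, 234.1]
tcp_rot: [-180.0, -0.0, 90.0]
ft_force: [1.1, 0.6, -1.4]
finger_gap: 14.0
```

View pics/s3.png

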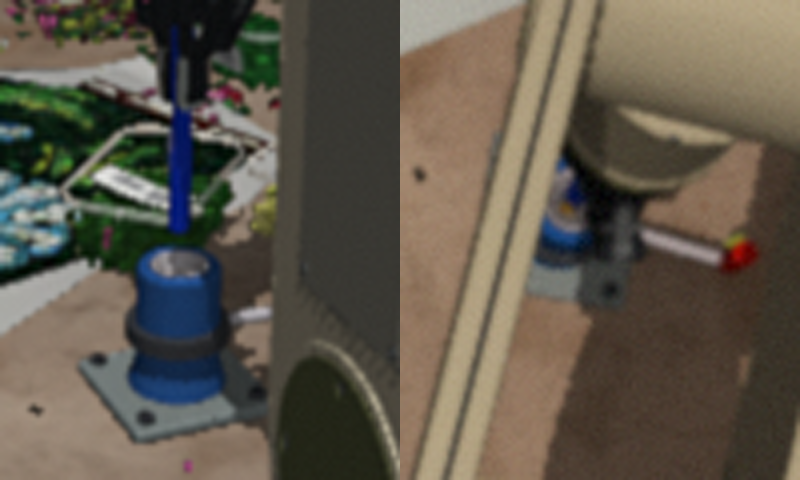

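The rod hangs upright, its foot at crop (178,231) above the funnel at crop (181,263). I compare the two numerically in the same view.

Run:
```python
from h import *
A=np.load("s3.npz");im=A["im"];s0=np.load("scene0.npz")["im"]
m=mask(im,100,130,130)
for r in list(range(146,190,3))+list(range(183,216,2)):
    c=np.where(m[r,305:345])[0]+305
    if len(c): print(r,c.min(),c.max(),(c.min()+c.max())/2,end=" | ")
print()
g=cv2.cvtColor(s0,cv2.COLOR_RGB2HSV)
for r in range(178,194): print(r,[tuple(x) for x in s0[r,314:336:1].tolist()][::3] if r in(183,187) else ''.join('B' if (100<h<130 and s>120) else '.' for h,s,v in g[r,308:340]))
# foot and funnel
c=lambda u,v:((u+.5)/4-.5+280,(v+.5)/4-.5+120)
print("foot@137.5",onz("scene",[c(178,233)],137.5).round(1),"axis mid@170",)
print("funnel@110",onz("scene",[c(181,263)],110).round(1))
```

```text
149 323 327 325.0 | 152 323 327 325.0 | 155 323 327 325.0 | 158 322 327 324.5 | 161 322 327 324.5 | 164 322 327 324.5 | 167 323 327 325.0 | 170 323 326 324.5 | 173 322 326 324.0 | 176 322 326 324.0 | 182 317 329 323.0 | 185 315 333 324.0 | 188 314 334 324.0 | 183 316 331 323.5 | 185 315 333 324.0 | 187 314 334 324.0 | 189 314 334 324.0 | 191 315 334 324.5 | 193 315 334 324.5 | 195 315 334 324.5 | 197 314 334 324.0 | 199 314 334 324.0 | 201 315 333 324.0 | 203 318 330 324.0 | 209 315 333 324.0 | 211 315 334 324.5 | 213 313 335 324.0 | 215 313 335 324.0 | 
178 ................................
179 ................................
180 ................................
181 ....................B...........
182 ..........BBB.......BBB.........
183 [(23, 49, 18), (28, 61, 106), (119, 122, 142), (150, 147, 154), (149, 148, 158), (108, 117, 141), (70, 81, 109), (136, 119, 101)]
184 .......BBB..............BB......
185 .......BB...............BB......
186 ......BBB................BB.....
187 [(20, 45, 74), (44, 73, 120), (116, 112, 113), (154, 149, 151), (152, 147, 149), (117, 114, 117), (50, 77, 123), (75, 75, 83)]
188 ......BBBBB............BBBB.....
189 .......BBBBBBB..BB...BBBBBB.....
190 .......BBBBBBBBBBBBBBBBBBBB.....
191 .......BBBBBBBBBBBBBBBBBBBB.....
192 .......BBBBBBBBBBBBBBBBBBBB.....
193 .......BBBBBBBBBBBBBBBBBBBB.....
foot@137.5 [[ 564.  -103.8  137.5]] axis mid@170
funnel@110 [[ 568.1 -110.   110. ]]
```

Lateral agreement is within about 1–2 mm, well inside the funnel's capture. I descend and watch the side forces.

```bash
python3 -m jog '[[[0,0,0.2,0,0,0,0],[0,0,0.2,0,0,0,0],[0,0,0.16,0,0,0,0],[0,0,0,0,0,0,0]]]'
for i in 1; do python3 -m jog '[[[0,0,0.06,0,0,0,0],[0,0,0.06,0,0,0,0],[0,0,0,0,0,0,0]]]'; done
python3 -m jog '[[[0,0,0.06,0,0,0,0],[0,0,0,0,0,0,0]]]'
python3 -m jog '[[[0,0,0.06,0,0,0,0],[0,0,0,0,0,0,0]]]'
```

```text
time: 9.48
tool_pos: [564.9, -108.8, 204.7]
tcp_rot: [-179.9, -0.0, 89.9]
ft_force: [-0.1, 0.1, -0.5]
finger_gap: 14.5
time: 9.85
tool_pos: [565.6, -109.0, 199.9]
tcp_rot: [-180.0, -0.0, 89.9]
ft_force: [-0.5, -0.7, -0.8]
finger_gap: 14.7
time: 10.1
tool_pos: [565.5, -108.9, 196.8]
tcp_rot: [-180.0, -0.0, 89.9]
ft_force: [0.3, 0.7, -2.0]
finger_gap: 14.0
time: 10.35
tool_pos: [565.5, -108.9, 193.7]
tcp_rot: [-180.0, -0.0, 89.9]
ft_force: [0.1, -0.4, -0.5]
finger_gap: 14.3
```

The foot is at z ≈ 97, in the bore, with no side force. Continuing.

```bash
python3 -m jog '[[[0,0,0.1,0,0,0,0],[0,0,0.1,0,0,0,0],[0,0,0.1,0,0,0,0],[0,0,0,0,0,0,0]]]'
python3 -m jog '[[[0,0,0.08,0,0,0,0],[0,0,0.08,0,0,0,0],[0,0,0,0,0,0,0]]]'
python3 -m jog '[[[0,0,0.06,0,0,0,0],[0,0,0,0,0,0,0]]]'
python3 -m jog '[[[0,0,0.06,0,0,0,0],[0,0,0,0,0,0,0]]]'
python3 -m jog '[[[0,0,0.06,0,0,0,0],[0,0,0,0,0,0,0]]]'
```

```text
time: 10.85
tool_pos: [565.2, -108.9, 178.3]
tcp_rot: [-179.9, -0.0, 89.9]
ft_force: [-0.3, -0.7, -0.9]
finger_gap: 14.5
time: 11.22
tool_pos: [565.4, -108.8, 170.6]
tcp_rot: [-180.0, -0.0, 89.9]
ft_force: [-0.4, 0.6, -1.0]
finger_gap: 14.1
time: 11.48
tool_pos: [565.5, -108.9, 167.8]
tcp_rot: [-180.0, -0.0, 89.9]
ft_force: [-0.2, -1.6, -0.9]
finger_gap: 14.2
time: 11.72
tool_pos: [565.8, -109.1, 165.0]
tcp_rot: [180.0, 0.0, 89.9]
ft_force: [0.8, -0.4, 0.4]
finger_gap: 14.3
time: 11.98
tool_pos: [566.0, -109.0, 162.4]
tcp_rot: [179.9, 0.0, 89.9]
ft_force: [0.7, 0.7, 1.4]
finger_gap: 14.2
```

```bash
for i in 1; do
python3 -m jog '[[[0,0,0.04,0,0,0,0],[0,0,0,0,0,0,0]]]'
python3 -m jog '[[[0,0,0.04,0,0,0,0],[0,0,0,0,0,0,0]]]'
python3 -m jog '[[[0,0,0.04,0,0,0,0],[0,0,0,0,0,0,0]]]'
python3 -m jog '[[[0,0,0.04,0,0,0,0],[0,0,0,0,0,0,0]]]'
python3 -m jog '[[[0,0,0.04,0,0,0,0],[0,0,0,0,0,0,0]]]'
done | egrep 'pos|force'
```

```text
tool_pos: [565.9, -109.0, 160.2]
ft_force: [1.7, -0.0, 1.1]
tool_pos: [565.7, -109.0, 157.9]
ft_force: [2.6, -0.3, 1.5]
tool_pos: [565.6, -109.0, 155.7]
ft_force: [2.1, -0.8, 0.9]
tool_pos: [565.6, -108.9, 153.7]
ft_force: [2.4, -1.4, 0.3]
tool_pos: [565.5, -108.9, 151.7]
ft_force: [2.2, -0.6, 1.0]
```

```bash
for i in 1; do
python3 -m jog '[[[0,0.01,0.03,0,0,0,0]]]'
python3 -m jog '[[[0,0.0,0.03,0,0,0,0]]]'
python3 -m jog '[[[0,0,0.03,0,0,0,0]]]'
python3 -m jog '[[[0,0,0.03,0,0,0,0]]]'
python3 -m jog '[[[0,0,0,0,0,0,0]]]'
done | egrep 'pos|force'
python3 - <<'E'
from bench import snapshot
import cv2,numpy as np
im,d=snapshot("scene")
cv2.imwrite("pics/s4.png",cv2.resize(im[110:230,280:370],None,fx=5,fy=5,interpolation=cv2.INTER_CUBIC)[:,:,::-1])
E
```

```text
tool_pos: [566.1, -109.0, 150.7]
ft_force: [-0.4, -0.7, 4.9]
tool_pos: [566.2, -108.9, 149.2]
ft_force: [-0.4, 0.0, 4.6]
tool_pos: [566.2, -109.0, 147.6]
ft_force: [0.3, -0.6, 4.4]
tool_pos: [566.2, -109.0, 146.1]
ft_force: [-0.0, -0.7, 4.5]
tool_pos: [566.0, -108.9, 145.6]
ft_force: [2.0, 0.1, 0.7]
```

View pics/s4.png

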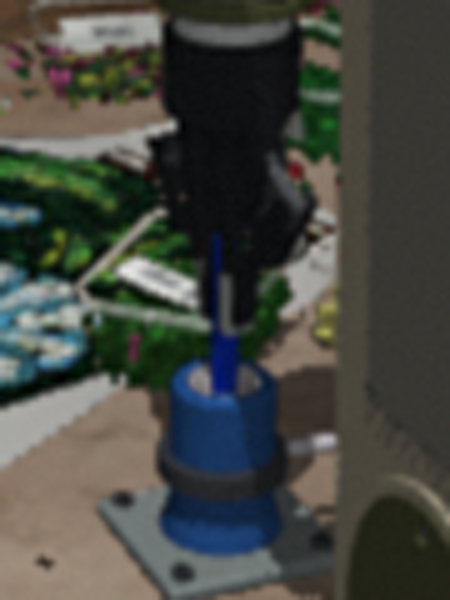

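The rod is in the collet with no visible slip. Drag while moving is about 5.8 N, so the Fz baseline is about +4.5. Now I feel for the stop, watching Fz in moving rows.

```bash
for i in 1; do
python3 -m jog '[[[0,0,0.03,0,0,0,0]]]'
python3 -m jog '[[[0,0,0.03,0,0,0,0]]]'
python3 -m jog '[[[0,0,0.03,0,0,0,0]]]'
done | egrep 'pos|force'
```

```text
tool_pos: [566.1, -109.0, 144.7]
ft_force: [-0.1, 0.2, 5.0]
tool_pos: [566.2, -108.9, 143.2]
ft_force: [-0.7, -0.1, 3.6]
tool_pos: [566.2, -108.9, 141.6]
ft_force: [-0.5, 0.0, 5.4]
```

```bash
for i in 1; do
python3 -m jog '[[[0,0,0.03,0,0,0,0]]]'
python3 -m jog '[[[0,0,0.03,0,0,0,0]]]'
python3 -m jog '[[[0,0,0.03,0,0,0,0]]]'
done | egrep 'pos|force'
```

```text
tool_pos: [566.2, -109.0, 140.1]
ft_force: [-0.6, -0.3, 5.1]
tool_pos: [566.2, -109.0, 138.5]
ft_force: [0.0, -0.6, 3.9]
tool_pos: [566.3, -109.0, 137.4]
ft_force: [-1.0, -0.5, 8.2]
```

```bash
for i in 1; do
python3 -m jog '[[[0,0,0.03,0,0,0,0]]]'
python3 -m jog '[[[0,0,0.03,0,0,0,0]]]'
done | egrep 'pos|force'
```

```text
tool_pos: [566.4, -109.1, 136.4]
ft_force: [-2.4, -0.5, 11.5]
tool_pos: [566.5, -109.1, 135.2]
ft_force: [-3.1, -0.0, 13.1]
```

```bash
for i in 1; do
python3 -m jog '[[[0,-0.01,0.03,0,0,0,0]]]'
python3 -m jog '[[[0,0,0.015,0,0,0,0]]]'
python3 -m jog '[[[0,0,0,0,0,0,0]]]'
done | egrep 'pos|force'
```

```text
tool_pos: [566.4, -109.2, 134.2]
ft_force: [-2.5, 0.2, 15.7]
tool_pos: [566.5, -109.2, 133.7]
ft_force: [-3.1, -0.2, 16.0]
tool_pos: [566.4, -109.1, 133.5]
ft_force: [-1.1, 1.3, 14.3]
```

The stop force is about 11–13 N. Release and rise straight up.

```bash
python3 -m jog '[[[0,0,0,0,0,0,0.3],[0,0,0,0,0,0,0.5],[0,0,0,0,0,0,0.7],[0,0,0,0,0,0,0.7]]]'
python3 -m jog '[[[0,0,-0.1,0,0,0,0.7],[0,0,-0.2,0,0,0,0.7],[0,0,-0.2,0,0,0,0.7],[0,0,-0.2,0,0,0,0.7],[0,0,-0.2,0,0,0,0.7],[0,0,-0.2,0,0,0,0.7],[0,0,-0.2,0,0,0,0.7],[0,0,-0.2,0,0,0,0.7],[0,0,-0.25,0,0,0,0.7],[0,0,-0.25,0,0,0,0.7],[0,0,0,0,0,0,0.7]]]'
python3 - <<'E'
from bench import snapshot
import cv2,numpy as np
im,d=snapshot("scene");np.savez("s5.npz",im=im,d=d)
cv2.imwrite("pics/s5.png",cv2.resize(im[110:230,280:370],None,fx=5,fy=5,interpolation=cv2.INTER_CUBIC)[:,:,::-1])
E
```

```text
time: 15.78
tool_pos: [565.4, -108.9, 131.4]
tcp_rot: [-180.0, -0.0, 89.9]
ft_force: [-0.3, -0.3, 0.1]
finger_gap: 59.6
time: 17.15
tool_pos: [566.5, -109.2, 233.6]
tcp_rot: [179.9, 0.0, 89.9]
ft_force: [0.9, 0.5, -0.3]
finger_gap: 59.9
```

View pics/s5.png

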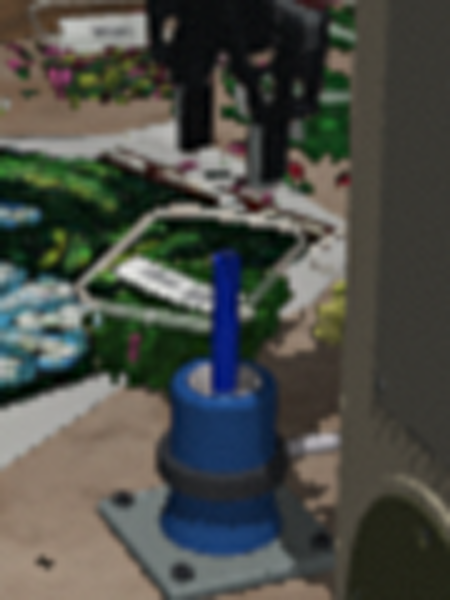

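The rod stands alone in the collet with its top at crop (226,252). Next is the handle at about (527,-221), yaw ≈ 71.

```bash
python3 -m jog '[[[-0.4,-0.14,0,0,0,0,0.7],[-0.6,-0.21,0,0,0,0,0.7],[-0.7,-0.24,0,0,0,0,0.7],[-0.54,-0.19,0,0,0,0,0.7],[0,0,0,0,0,0.0265,0.7],[0,0,0,0,0,0.0265,0.7],[0,0,0,0,0,0,0.7]]]' 20
python3 -m jog '[[[0,0,0.256,0,0,0,0.7],[0,0,0.256,0,0,0,0.7],[0,0,0.256,0,0,0,0.7],[0,0,0.256,0,0,0,0.7],[0,0,0.256,0,0,0,0.7],[0,0,0.256,0,0,0,0.7],[0,0,0,0,0,0,0.7]]]'
python3 - <<'E'
from bench import snapshot
import cv2,numpy as np
im,d=snapshot("scene");t,dt=snapshot("top")
f=lambda a:cv2.resize(a,None,fx=4,fy=4,interpolation=cv2.INTER_CUBIC)
cv2.imwrite("pics/s6.png",np.hstack([f(im[110:240,290:390]),f(t[140:270,300:400])])[:,:,::-1])
E
```

```text
time: 18.08
tool_pos: [525.6, -221.7, 231.1]
tcp_rot: [-179.9, 0.0, 70.8]
ft_force: [-0.1, -0.1, -0.1]
finger_gap: 59.8
time: 18.95
tool_pos: [525.6, -220.4, 153.4]
tcp_rot: [-179.9, -0.0, 70.8]
ft_force: [-0.3, -0.1, -0.0]
finger_gap: 60.0
```

View pics/s6.png

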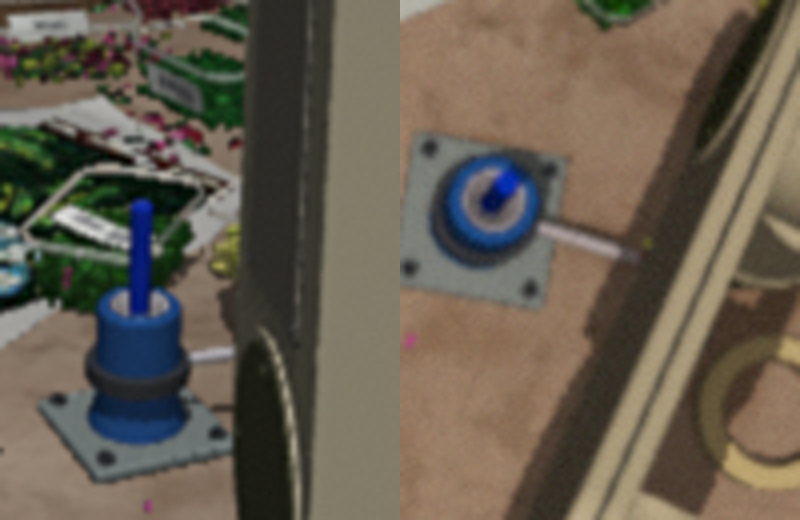

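The arm hides the handle, but the measured clearance is about ±21 mm. I descend gently and watch the force, then close lightly.

```bash
python3 -m jog '[[[0,0,0.2,0,0,0,0.7],[0,0,0.2,0,0,0,0.7],[0,0,0.2,0,0,0,0.7],[0,0,0.2,0,0,0,0.7]]]'
python3 -m jog '[[[0,0,0.2,0,0,0,0.7],[0,0,0.2,0,0,0,0.7],[0,0,0.2,0,0,0,0.7],[0,0,0,0,0,0,0.7]]]'
python3 -m jog '[[[0,0,0,0,0,0,0.5],[0,0,0,0,0,0,0.35],[0,0,0,0,0,0,0.28]]]' 20
python3 -m jog '[[[0,0,0,0,0,0,0.1],[0,0,0,0,0,0,0.1],[0,0,0,0,0,0,0.1]]]' 20
```

```text
time: 19.55
tool_pos: [526.2, -220.8, 114.1]
tcp_rot: [-180.0, -0.0, 70.8]
ft_force: [0.3, -0.2, -0.6]
finger_gap: 59.9
time: 20.05
tool_pos: [525.7, -220.5, 83.8]
tcp_rot: [-179.9, -0.0, 70.8]
ft_force: [-0.1, 0.7, -0.3]
finger_gap: 59.6
time: 20.42
tool_pos: [526.7, -221.0, 85.5]
tcp_rot: [180.0, 0.0, 70.8]
ft_force: [-1.0, -0.5, 0.7]
finger_gap: 23.9
time: 20.8
tool_pos: [526.9, -221.2, 85.6]
tcp_rot: [179.9, 0.0, 70.8]
ft_force: [0.2, -0.9, 4.0]
finger_gap: 17.1
```

The handle is gripped (gap 17). I swing along the arc about (566.4,-109.1), R 119, in 8° rows: x +0.0231, y -0.331, rz +0.0222.

```bash
cat >> h.py <<'E'
def st():
    from bench import telemetry
    s=telemetry.sense();p=s["tool_pos"]-[566.4,-109.1,0]; th=np.degrees(np.arctan2(p[1],p[0]));F=s["ft_force"]
    t=np.radians(th-90);print("theta",round(th,1),"R",round(np.hypot(*p[:2]),1),"yaw",s["tcp_rot"][2].round(1),"F",F.round(1),"Ftan",round(F[0]*np.cos(t)+F[1]*np.sin(t),1),"gap",s["finger_gap"].round(1),"q6",s["joint_pos"][5].round(1),"t",s["time"])
E
python3 -m jog '[[[0.006,-0.166,0,0,0,0.0111,0.1],[0.0231,-0.331,0,0,0,0.0222,0.1],[0.0231,-0.331,0,0,0,0.0222,0.1]]]' >/dev/null; python3 -c 'from h import *;st()'
python3 -m jog '[[[0.0231,-0.331,0,0,0,0.0222,0.1],[0.0231,-0.331,0,0,0,0.0222,0.1]]]' >/dev/null; python3 -c 'from h import *;st()'
```

```text
Traceback (most recent call last):
  File "h.py", line 14, in st
    t=np.radians(th-90);print("theta",round(th,1),"R",round(np.hypot(*p[:2]),1),"yaw",s["tcp_rot"][2].round(1),"F",F.round(1),"Ftan",round(F[0]*np.cos(t)+F[1]*np.sin(t),1),"gap",s["finger_gap"].round(1),"q6",s["joint_pos"][5].round(1),"t",s["time"])
                                                                                                                                                                                  ^^^^^^^^^^^^^^^^^^^^^
AttributeError: 'float' object has no attribute 'round'
Traceback (most recent call last):
  File "h.py", line 14, in st
    t=np.radians(th-90);print("theta",round(th,1),"R",round(np.hypot(*p[:2]),1),"yaw",s["tcp_rot"][2].round(1),"F",F.round(1),"Ftan",round(F[0]*np.cos(t)+F[1]*np.sin(t),1),"gap",s["finger_gap"].round(1),"q6",s["joint_pos"][5].round(1),"t",s["time"])
                                                                                                                                                                                  ^^^^^^^^^^^^^^^^^^^^^
AttributeError: 'float' object has no attribute 'round'
```

```bash
sed -i 's/s\["finger_gap"\].round(1)/round(s["finger_gap"],1)/' h.py; python3 -c 'from h import *;st()'
python3 -m jog '[[[0,0,0,0,0,0,0.1]]]' >/dev/null; python3 -c 'from h import *;st()'
```

```text
theta -145.5 R 118.8 yaw 34.6 F [7.4 1.3 0.1] Ftan -3.1 gap 17.3 q6 28.9 t 21.425
theta -146.0 R 118.8 yaw 34.8 F [0.7 3.  4.2] Ftan 2.1 gap 17.6 q6 28.7 t 21.55
```

```bash
python3 -m jog '[[[0.0231,-0.331,0,0,0,0.0222,0.1],[0.0231,-0.331,0,0,0,0.0222,0.1],[0.0231,-0.331,0,0,0,0.0222,0.1]]]' >/dev/null; python3 -c 'from h import *;st()'
python3 -m jog '[[[0.006,-0.166,0,0,0,0.0111,0.1]]]' >/dev/null; python3 -c 'from h import *;st()'
python3 -m jog '[[[0.006,-0.166,0,0,0,0.0111,0.1]]]' >/dev/null; python3 -c 'from h import *;st()'
```

```text
theta -169.3 R 118.7 yaw 10.7 F [ 9.7 -1.1 -2.5] Ftan -2.9 gap 17.0 q6 56.8 t 21.925
theta -173.4 R 118.7 yaw 6.8 F [ 6.6 -2.3 -0.9] Ftan -3.0 gap 17.0 q6 61.6 t 22.05
theta -177.2 R 118.7 yaw 2.8 F [ 5.8 -2.8 -0.7] Ftan -3.1 gap 16.9 q6 66.4 t 22.175
```

```bash
for i in 1; do python3 -m jog '[[[0.0015,-0.083,0,0,0,0.0056,0.1]]]' >/dev/null; python3 -c 'from h import *;st()'
python3 -m jog '[[[0.0015,-0.083,0,0,0,0.0056,0.1]]]' >/dev/null; python3 -c 'from h import *;st()'
python3 -m jog '[[[0.0015,-0.083,0,0,0,0.0056,0.1]]]' >/dev/null; python3 -c 'from h import *;st()'; done
```

```text
theta -179.2 R 118.7 yaw 0.9 F [ 4.9 -3.8 -0.6] Ftan -3.9 gap 17.1 q6 68.9 t 22.3
theta 178.9 R 118.7 yaw -1.1 F [ 5.2 -2.2  1.3] Ftan -2.1 gap 17.5 q6 71.4 t 22.425
theta 178.3 R 118.4 yaw -3.1 F [  4.7 -31.2  -7.3] Ftan -31.0 gap 17.3 q6 73.9 t 22.55
```

The end stop shows at θ ≈ 178.4 (31 N), which matches plate yaw −10° plus 80°. Hold briefly, open, lift and retreat.

```bash
python3 -m jog '[[[0,0,0,0,0,0,0.1],[0,0,0,0,0,0,0.1]]]' >/dev/null; python3 -c 'from h import *;st()'
python3 -m jog '[[[0,0,0,0,0,0,0.3],[0,0,0,0,0,0,0.5],[0,0,0,0,0,0,0.7],[0,0,0,0,0,0,0.7]]]'
python3 -m jog '[[[0,0,-0.2,0,0,0,0.7],[0,0,-0.3,0,0,0,0.7],[0,0,-0.4,0,0,0,0.7],[0,0,-0.4,0,0,0,0.7],[0,0,-0.5,0,0,0,0.7],[0,0,-0.5,0,0,0,0.7],[0,0,-0.5,0,0,0,0.7],[0,0,-0.3,0,0,0,0.7],[0,0,0,0,0,0,0.7]]]'
```

```text
theta 178.4 R 118.4 yaw -3.1 F [  5.  -18.6  -3.6] Ftan -18.5 gap 17.3 q6 73.8 t 22.8
time: 23.3
tool_pos: [446.6, -101.7, 84.9]
tcp_rot: [-180.0, 0.0, -3.2]
ft_force: [-0.3, 0.7, 0.1]
finger_gap: 59.9
time: 24.42
tool_pos: [447.5, -102.2, 241.8]
tcp_rot: [180.0, -0.2, -3.2]
ft_force: [0.6, -0.3, -0.9]
finger_gap: 59.7
```

```bash
python3 -m jog '[[[0,-0.4,0,0,0,0,0.7],[0,-0.7,0,0,0,0,0.7],[0,-0.8,0,0,0,0,0.7],[0,-0.8,0,0,0,0,0.7],[0,-0.8,0,0,0,0,0.7],[0,-0.7,0,0,0,0,0.7],[0,-0.5,0,0,0,0,0.7],[0,0,0,0,0,0,0.7],[0,0,0,0,0,0,0.7]]]'
python3 - <<'E'
from h import *
from bench import snapshot
im,d=snapshot("scene");t,dt=snapshot("top");np.savez("s7.npz",im=im,t=t)
f=lambda a:cv2.resize(a,None,fx=4,fy=4,interpolation=cv2.INTER_CUBIC)
cv2.imwrite("pics/s7.png",np.hstack([f(im[130:260,290:390]),f(t[150:280,300:400])])[:,:,::-1])
for n,I in(("scene",im),("top",t)):
    print(n,[(c,) for c in []])
# scene rod top / handle, blue mask: rows of top now vs just after release
for nm,I in(("released",np.load("s5.npz")["im"]),("now",im)):
    m=mask(I,100,130,130)[140:185,318:332]; print(nm,"rod top row",140+np.where(m.any(1))[0].min())
o,dr=ray("top",[(0,0)])
E
```

```text
time: 25.55
tool_pos: [459.3, 132.2, 239.2]
tcp_rot: [180.0, 0.1, -3.2]
ft_force: [1.0, -0.5, 0.1]
finger_gap: 59.6
scene []
top []
released rod top row 160
now rod top row 159
```

View pics/s7.png

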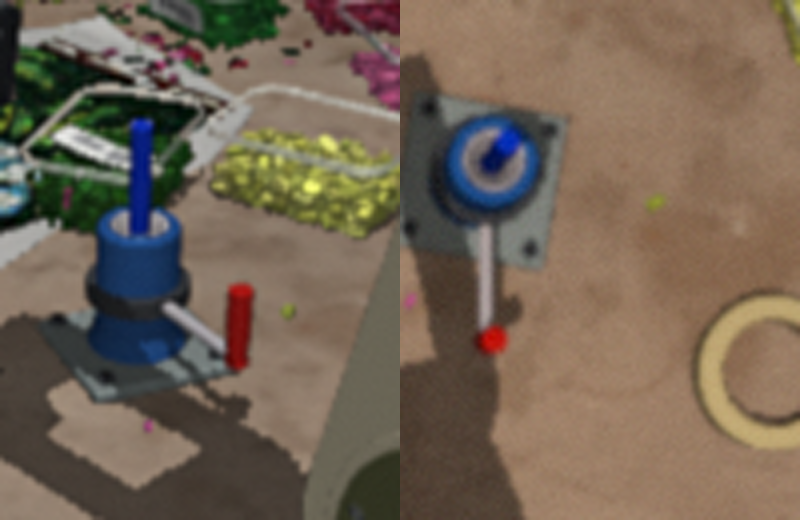

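The lever has swung from (365,203) to top-view (422,234), pointing at the robot along −x, and the rod is upright and seated with the tape undisturbed. I check the one-row change in the rod top at sub-pixel level, and the handle's angle.

Run:
```python
from h import *
A=np.load("s5.npz")["im"].astype(float);B=np.load("s7.npz")["im"].astype(float)
for r in range(155,165): print(r,A[r,323:327].mean(0).round(),B[r,323:327].mean(0).round())
# vertical px per mm at rod top
p=camera_params("scene");E=np.linalg.inv(np.array(p["extrinsics"]))
for z in(180,184,186,188,190,195):
    v=cv2.projectPoints(np.array([[569.8,-110.4,z]]),cv2.Rodrigues(E[:3,:3])[0],E[:3,3],np.array(p["K"]),np.array(p["D"]))[0].ravel();print(z,v.round(2))
t=np.load("s7.npz")["t"];m=mask(t,0,6,130);m[:220]=0;m[250:]=0;m[:,:410]=0;m[:,435:]=0
ys,xs=np.where(m);h=onz("top",[(xs.mean(),ys.mean())],110)[0];print("handle",h.round(1),np.degrees(np.arctan2(h[1]+109.1,h[0]-566.4)))
for c,h0,h1 in(("blue",100,130),("green",50,85)):
    for nm,I in(("0",np.load("scene0.npz")["im"]),("now",B.astype(np.uint8))):
        k=mask(I[195:290,140:240],h0,h1,130);ys,xs=np.where(k);print(c,nm,len(xs),(xs.mean()+140,ys.mean()+195) if len(xs) else None)
```

```text
155 [ 8. 24. 12.] [10. 25. 13.]
156 [ 6. 22. 11.] [ 5. 22. 11.]
157 [10. 21. 11.] [ 9. 21.  9.]
158 [ 7. 20.  9.] [ 6. 19.  8.]
159 [10. 22. 28.] [14. 29. 64.]
160 [24. 34. 72.] [ 33.  53. 152.]
161 [18. 32. 99.] [ 24.  50. 171.]
162 [  8.  25. 102.] [ 14.  38. 149.]
163 [  8.  25. 100.] [ 10.  30. 121.]
164 [  6.  25. 101.] [  8.  29. 116.]
180 [325.15 162.93]
184 [325.18 161.63]
186 [325.2  160.97]
188 [325.21 160.31]
190 [325.23 159.66]
195 [325.27 158.01]
handle [nan nan nan] nan
blue 0 216 (np.float64(204.10648148148147), np.float64(225.06944444444446))
blue now 10 (np.float64(149.8), np.float64(215.5))
green 0 468 (np.float64(164.35042735042734), np.float64(220.6025641025641))
green now 475 (np.float64(164.16210526315788), np.float64(220.44842105263157))<stdin>:9: RuntimeWarning: Mean of empty slice.
  ret = ret.dtype.type(ret / rcount)
```

Run:
```python
from h import *
h=onz("top",[(322.4,234.6)],113)[0];print("handle",h.round(1),np.degrees(np.arctan2(h[1]+109.1,h[0]-566.4)))
from bench import job; print(job.hand_in())
```

```text
handle [ 445.1 -102.7  113. ] 176.95714445425298
the job is handed in; nothing more can be done
None
```

I moved the blue rod from the rack into the collet, seated it on the depth stop and swung the lever closed to its end stop. I then cleared the arm and handed the job in at about 25.6 s of the 61 s allowed. No verdict was given.

- **Insertion:** The rod went in with side forces of about 3 N at most. The balls dragged with about 6 N, and the stop was felt at a tool height of about 138 mm. I pressed it about 4.5 mm further, to roughly 11–13 N on the stop, before letting go.
- **Lever:** The handle was already about 8° past the fully open position when I started. I swung it about 72° until it met a hard stop (31 N at the handle) at a handle angle of 178.4°. The plate's yaw predicts about 179° for fully closed. A reading from the last top view gave about 177°, and I put the difference down to a hand-read pixel.
- **Last pictures:** The rod stands upright in the collet. Its top shifted by less than about 0.5 mm between release and lever closing. That estimate is rough, because the lighting on the rod changed between the two pictures. The green rod's colour region in the scene view did not move, and the robot is clear of everything.
- **Not checked:** The cushion's final position can't be seen. I didn't measure the amber rod or the tape again. The tape looked undisturbed in the last view, and the robot never went near the tape or pushed on the amber rod.

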